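# Stamp a soap bar on the treadle press and hold it up level for checking

## Robot

A 6-joint arm with a two-finger parallel gripper is mounted at the origin on the work surface. World frame = base frame: x ahead of the robot, y to its left, z up, the work surface at z = 0. Lengths are in m, angles in rad, forces in N, time in s.
With the tool pointing down it reaches from about 0.325 to 0.9 m from the base axis. Payload 6.1 kg.
Tool frame: the origin (TCP) lies midway between the tips of the shut fingers; the grasp point (between the pads) lies 19 mm behind it (ctrl.pinch_z is the distance from the TCP to the grasp point, in m); z points along the fingers, y is the line along which they close (so a half turn about z gives the same grasp; the last joint's range is limited). The gripper opens to 87 mm and grips with 3 to 60 N. Pads are 19 mm wide; open, the fingers measure 117 mm over their backs; the gripper's body (75 mm by 190 mm) begins 51 mm behind the grasp point.
Start: joints at [1.183, 0.22, 1.526, -0, 1.395, -0.126], TCP at [0.162, 0.604, 0.223] pointing down, gripper open.
Joint ranges: [-2.98, 2.98], [-0.91, 2.08], [0.09, 2.57], [-1.24, 4.39], [0.2, 2.65], [-2.68, 2.68]. Speed limits (rad/s): [2.57, 2.57, 3.01, 3.14, 3.14, 3.14].

## Interface

Orientations are given as [roll, pitch, yaw] about the fixed x, y, z axes, in that order (R = Rz(yaw) Ry(pitch) Rx(roll)).
In Python, from rig import ctrl, snapshot gives the robot as it stands.
- The arm moves only by the tool servo_tool, never from a script. Its argument "steps" is a list of rows, each a list of 7 numbers: the shift along the tool's x, y, z in mm, then the turn, a rotation vector about the tool's x, y, z in degrees, then the finger opening in mm, from 0 to 87. In form: [[tx, ty, tz, rx, ry, rz, hand], ...]. A call has 1 to 20 rows; each row shifts and turns the commanded pose from where the row before left it, along the tool's axes as they then stand; what a row does not reach is not made up. A row lasts 1/10 s, in which the tool goes at most 50 mm and 8.59 degrees, less where a joint would pass 70% of its speed; a pose out of reach is approached as far as the arm can. A call is refused whole if a number of a shift passes 50 or a number of a turn 8.59, either way. A call with a gripper value outside its range is refused whole. The fingers move at their own pace and stop on an object; the grip force is fixed at half the most. Time passes only in rows, so rows that do not move let the fingers close. It gives the time, the measured TCP pose, the force, the opening and the grip force at its end, in the units of the state.
- ctrl.get_obs(): the state, without advancing time (a new reading comes with each control period).
- snapshot(name): name is "scene" or "top"; returns a dict with "img" (384x512x3 uint8, red, green, blue), "range_z" (384x512 float32, m along the optical axis (not along the pixel's ray), 0 where there is no reading), "intrinsics" (3x3 intrinsics, pixels), "rvec" (rotation vector, rad) and "tvec" (3), from world to camera coordinates, as OpenCV has them. Camera axes: x right, y down, z forward; pixel columns grow to the right and rows downward; lengths in m; the calibration is good to about 2 mm. A picture is of the moment at which its call begins.
- ctrl.hand_in(): hands the job in; it is judged then, once.
The state is a dict: "clock": time; "qpos": joint angles; "qd": joint speeds; "joint_efforts": joint torques, N m; "ee_pos": TCP position; "ee_rot": TCP orientation; "force": force on the tool from outside, world axes, zero at the start; "ft_torque": the same for the moment, N m; "finger_gap": opening from 0.0 (shut) to 1.0 (fully open); "grasp_force": force on a finger pad.
Only numpy, scipy, OpenCV 4.12 (cv2) and the standard library are available. Lean on these libraries where they do the work, as an engineer would, in place of code of your own. Each camera call takes 0.05 s, during which the arm holds its last target. There are 200 camera calls.

## Task

Stamp the soap bar that lies in the nest of the press: push the spring treadle right down to its stop, so that the brass die closes on the bar, hold it down for a moment and let it come fully up again. Then take the stamped bar out of the nest and hold it up for checking, level and steady in the gripper, with its underside 15 cm or more above the bench; do not tip it on the way, and finish while still holding it there. Leave the other bars and tools on the bench where they are.

Things in the scene. Friction and masses are not known exactly. Their poses are not given: they have to be found in the camera images.
- press: Green-grey cast bench stamping press, fixed to the bench, 455 long (x) x 150 wide (y). Origin on the bench right below the nest centre; x points from the treadle (robot's side) to the head hinge, y left, z up. Base casting 30 high. A linkage rod and housing stand on its left, y = +75 to +106, up to 66 high. The open head stands more than 75 behind the nest centre, up to 260 high.
- nest (a point): Centre of the top face of the nest plate (aluminium, 116 x 88), 38 above the bench, where the middle of the bar's underside lies. Four corner lugs, 10 high, stand 2 to 3 clear of the bar; the middle 60 of each long side of the bar is free of lugs, for the fingers.
- treadle_pad (a point): Point on top of the treadle to push on, on its centre line, 110 from the hinge. The treadle is a ribbed dark steel plate 128 long x 90 wide x 8 thick at the press's front, free edge towards press -x. At rest the point is 165 in front of the nest centre, 81 above the bench; at the stop 182 in front and 27 above. It turns with the treadle.
- treadle_hinge (a point): Middle of the treadle's hinge axis (along press y), at the plate's far edge, 72 in front of the nest centre and 22 above the bench.
- treadle (a joint): Treadle angle, rad: 0 = fully up (rest, plate sloping up 30 degrees to its free edge), 0.52 = level, down on its rubber stops. It springs back when let go. At the pad the push grows from about 3 N to 6 N until the die meets the bar (at about 0.495), then to about 15 N at the stop, where it is rigid.
- die: Brass stamping die, 68 x 44 x 17, origin at the centre of its stamping face, sprung in the head. The head, 50 wide, is hinged 160 behind the nest centre at height 63; while the treadle is pushed it swings 1.2 rad forward and down over the nest (reaching 40 in front of its centre) and at the stop the die lies flat on the bar with 2 to 3 N; let go, it springs open by itself.
- bar: The cream soap bar with green flecks that lies in the nest, 84 (x) x 55 (y) x 25 (z), about 0.12 kg, crinkled long sides. Origin at the centre of its underside, z up; its long x axis lies along the press's x axis. Grasp it across the 55 width, from above.
- blank_a: Bystander: lowest of a stack of three bars (each 84 x 55 x 25, origin at the centre of the underside) standing on the bench about 190 to the left (+y) of the nest.
- blank_b: Bystander: middle bar of that stack.
- blank_c: Bystander: top bar of that stack.
- done_a: Bystander: stamped bar, 84 x 55 x 25, on the plywood tray about 200 to the right (-y) of the nest; tray 250 x 115 with rims 22 high.
- done_b: Bystander: second stamped bar on that tray.
- crinkle_cutter: Bystander: crinkle-cut hand knife, wavy steel blade 140 x 50 with a round wooden handle 24 thick, lying on the bench to the right.
- brush: Bystander: hand brush lying on the bench to the right.
- bottle: Bystander: clear plastic bottle with a white cap, 64 across, 170 high, standing on the bench to the left.

How it is judged:
On the way, in this order (a step that is already met when the one before it is completed fails the run):
1. the treadle is down on its stop and the die presses the bar in the nest (value of joint treadle above 0.485 rad and contact force between die and bar above 1 N and distance between bar and nest below 0.008 m), for 0.2 s.
2. the treadle is let fully up again, with the bar still in the nest (value of joint treadle below 0.03 rad and distance between bar and nest below 0.015 m), for 0.1 s.
3. the bar is lifted clear of the press in the fingers, level (z of bar in the frame of press above 0.07 m and contact force between the fingers and bar above 0.5 N and contact force between bar and press below 0.05 N and angle between bar's own z axis and vertical below 0.2 rad), for 0.2 s.
At the end, for the whole second after the job is handed in: The bar is held by the fingers alone, its underside at least 140 mm above the bench, level within 0.10 rad (6 degrees), still (under 30 mm/s and 0.2 rad/s), touching no part of the press; the treadle is fully up (under 0.03 rad) (height (world z) of bar above 0.14 m and angle between bar's own z axis and vertical below 0.1 rad and linear speed of bar below 0.03 m/s and angular speed of bar below 0.2 rad/s and contact force between the fingers and bar above 0.5 N and contact force between bar and press below 0.05 N and value of joint treadle below 0.03 rad); the arm keeps its last pose, push and grip.
It fails at once if the soap bar is tipped by more than 0.3 rad (17 degrees) (angle between bar's own z axis and vertical above 0.3 rad).
It fails at once if another bar or tool is shifted by more than 25 mm (distance of any of blank_a, blank_b, blank_c, done_a, done_b, crinkle_cutter, brush, bottle from where it was at the start of the episode above 0.025 m).
It also fails if it takes over 53 s, if anything falls off the work surface, if the arm or the gripper's body presses on something with over 40 N, if the wrist force passes 120 N, or if a joint passes its speed limit or range.

## Working session

There is one attempt and no reset: what is moved stays moved. The work goes in short steps, Python scripts to look and compute and a tool call to move; the robot and the scene stay as the last step left them, time stands still between calls to the robot, and variables do not carry over. Pictures are saved under pics/ and viewed, at most 10 in all, crops included, and the job is handed in when it is done.

Besides the shell and the picture viewer there is one more tool, called after "Emit:" as a command line: name --pt "numbers of a row" for each row, then --argument value for the rest. servo_tool: Moves the arm, as the interface text tells. Its arguments: {"type":"object","properties":{"steps":{"type":"array"}},"required":["steps"]}

```bash
mkdir -p pics
cat > h.py <<'E'
import numpy as np,cv2
from rig import ctrl,snapshot
def cloud(s):
    K=s["intrinsics"];R=cv2.Rodrigues(np.array(s["rvec"]))[0];t=np.array(s["tvec"]).ravel()
    z=s["range_z"];v,u=np.mgrid[:z.shape[0],:z.shape[1]]
    P=np.stack([(u-K[0,2])/K[0,0]*z,(v-K[1,2])/K[1,1]*z,z],-1)
    return (P-t)@R
E
python3 - <<'E'
from h import *
for n in("scene","top"):
    s=snapshot(n);cv2.imwrite(f"pics/{n}0.png",s["img"][...,::-1]);np.savez(f"{n}0.npz",W=cloud(s),**s)
    R=cv2.Rodrigues(np.array(s["rvec"]))[0];print(n,-R.T@np.array(s["tvec"]).ravel())
print(ctrl.get_obs(),ctrl.pinch_z)
E
```

```text
scene [1.62133806 0.64099449 1.04648761]
top [0.44678221 0.01632504 1.25770094]
{'clock': 0.1, 'qpos': array([ 1.18289242e+00,  2.21167783e-01,  1.52751797e+00, -1.86486896e-05,
        1.39471908e+00, -1.26093135e-01]), 'qd': array([-0.00036627, -0.00289154,  0.00075357, -0.00223948,  0.00133851,
       -0.0005781 ]), 'joint_efforts': array([ 1.54901696e-03, -4.95936620e+01, -3.88521552e+01,  7.02603813e-02,
        5.14766690e-02, -5.31325622e-05]), 'ee_pos': array([0.16155403, 0.60316082, 0.2215227 ]), 'ee_rot': array([-3.13979256e+00, -2.09689149e-04,  2.87978497e+00]), 'force': array([-0.22414411, -0.41186951, -0.05857027]), 'ft_torque': array([-0.03506647,  0.04294786,  0.00613426]), 'grasp_force': 0.0, 'finger_gap': 1.0013385262486487} 0.0187
```

View pics/scene0.png

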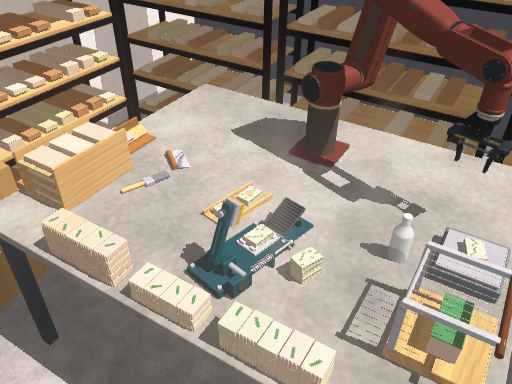

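View pics/top0.png

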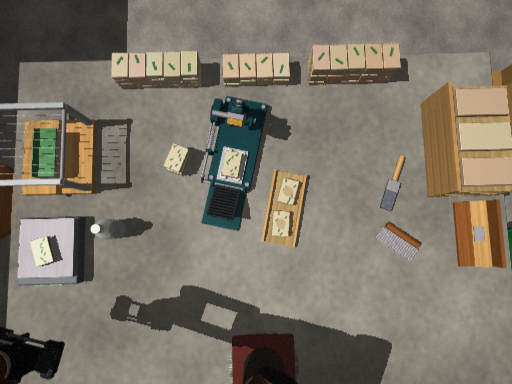

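The top view shows the press around px (237,160), with the bar at (234,163) and the dark treadle at (222,205). The stack is at (177,158) and the tray at (286,208). Image up is world +x and image left is +y. Next I'll measure the bar, nest plate and treadle.

Run:
```python
from h import *
d=np.load("top0.npz");W=d["W"];im=d["img"].astype(int);K=d["intrinsics"];print("f",K[0,0])
hsv=cv2.cvtColor(d["img"],cv2.COLOR_RGB2HSV)
def rect(m,n):
    P=W[m];r=cv2.minAreaRect((P[:,:2]*1000).astype(np.float32));print(n,m.sum(),np.round(r[0],1),np.round(r[1],1),round(r[2],1),"z med",np.round(np.percentile(P[:,2],[5,50,95])*1000,1));return P
roi=np.zeros(W.shape[:2],bool);roi[140:185,212:255]=1
bar=roi&(W[...,2]>.055)&(W[...,2]<.07)&(im[...,0]>140)
P=rect(bar,"bar")
nest=roi&(W[...,2]>.033)&(W[...,2]<.07)&(im.min(-1)>90)
rect(nest,"nest")
roi[:]=0;roi[175:232,195:255]=1
tr=roi&(im.max(-1)<55)&(W[...,2]>.015)
P=rect(tr,"treadle dark")
c=P.mean(0);U,S,V=np.linalg.svd(P-c);print("normal",V[2],"c",c)
roi[:]=0;roi[90:232,195:275]=1
g=(hsv[...,0]>80)&(hsv[...,0]<105)&(hsv[...,1]>90)&roi&(W[...,2]>.02)&(W[...,2]<.04)
rect(g,"base");rect(roi&(W[...,2]>.1),"head high")
# height map along press axis in coarse grid
a=cv2.resize(d["img"][85:240,165:310],None,fx=4,fy=4,interpolation=cv2.INTER_CUBIC);cv2.imwrite("pics/crop.png",a[...,::-1])
for v in range(176,232,4):print(v,np.round(W[v,204:256:4,2]*1000).astype(int),np.round(W[v,224,:2],3))
```

```text
f 361.8344839606543
bar 386 [675.7  90.7] [55.9 83.5] 77.6 z med [59.4 62.8 66.4]
nest 744 [676.9  96.2] [122.8 137.2] 88.8 z med [35.4 59.9 65.7]
treadle dark 886 [543.9 105.3] [199.1 172.3] 1.6 z med [29.9 61.1 88.2]
normal [0.62579785 0.76517018 0.15129987] c [0.54979165 0.11590723 0.06810785]
base 2126 [752.6  79.1] [165.4 319.1] 76.8 z med [25.8 29.9 34.1]
head high 442 [653.9  54.7] [416.8  60.6] 2.2 z med [ 184.4  249.  1257.7]
176 [ 1 22 37 30 47 47 40 61 65 48 25 32 31] [0.635 0.116]
180 [26 30 32 29 27 33 35 37 46 39 30 33  0] [0.624 0.118]
184 [  -3    1   32   28   26   30   25   27   30 1258   32   36   -1] [0.61  0.118]
188 [-2  0  6 41 39 36 34 32 34 31 32 29  3] [0.596 0.118]
192 [-2 11  4 47 44 43 36 40 38  4 21  0 -2] [0.581 0.118]
196 [ 2  8 52 54 50 48 51 49 44  5  7  3 -5] [0.567 0.117]
200 [ 1  7 67 59 62 59 54 55 51  7  7  2  0] [0.553 0.117]
204 [ 3  5 71 68 65 68 66 65 60  7  0 -3  6] [0.539 0.116]
208 [ 5 82 77 78 73 75 74 72  7 10  1 -2  2] [0.525 0.116]
212 [ 4 87 84 81 82 79 81 78  3 12 -2 -3  2] [0.512 0.116]
216 [10  5  2 88 90 91 89 85  9  6 -1 -3  1] [0.498 0.115]
220 [ 9  7  8  6  9  9  8  5  4  6 -2  0 -2] [0.488 0.122]
224 [ 3  3  9  8  6  7 11  7 12  1  0  3 -5] [0.475 0.122]
228 [-4 -1  3  2  1  3  3 10  8 -1 -2  2  4] [0.461 0.123]
```

View pics/crop.png

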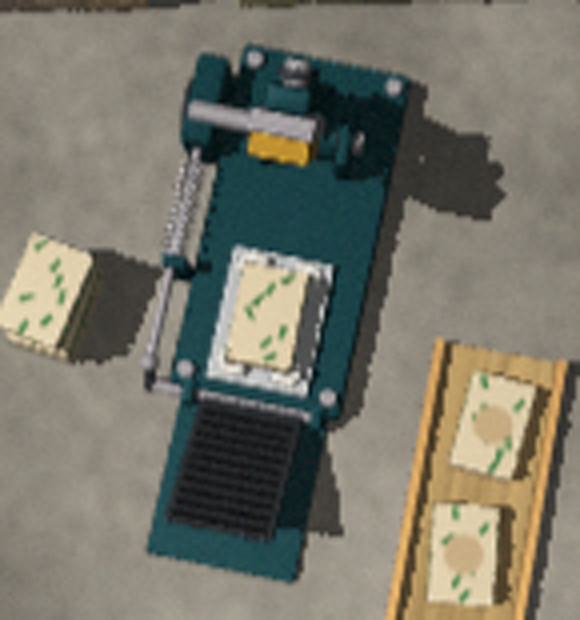

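The crop shows the treadle with its free edge at the bottom left, the bar in its nest, and the head standing open behind. The numbers agree with the sizes given:
- **Bar:** centre (0.676, 0.091), 84 x 56 mm, top at 63 mm, yaw about -12.5°.
- **Pad:** (0.515, 0.127). The treadle's height and middle in the range image match this.

I'll move above the pad with the fingers shut.

Emit:
servo_tool --pt "0 0 0 0 0 -2.5 0" --pt "-15 -13 0 0 0 0 0" --pt "-30 -26 0 0 0 0 0" --pt "-30 -26 0 0 0 0 0" --pt "-30 -26 0 0 0 0 0" --pt "-30 -26 0 0 0 0 0" --pt "-30 -26 0 0 0 0 0" --pt "-30 -26 0 0 0 0 0" --pt "-30 -26 0 0 0 0 0" --pt "-30 -26 0 0 0 0 0" --pt "-30 -26 0 0 0 0 0" --pt "-30 -26 0 0 0 0 0" --pt "-30 -26 0 0 0 0 0" --pt "-30 -26 0 0 0 0 0" --pt "-30 -26 0 0 0 0 0" --pt "-30 -26 0 0 0 0 0" --pt "-13 -11 0 0 0 0 0" --pt "0 0 0 0 0 0 0" --pt "0 0 0 0 0 0 0"

```text
clock: 2.0
ee_pos: [0.5145, 0.1284, 0.2221]
ee_rot: [3.141, -0.001, 2.923]
force: [-0.4, 0.9, -1.4]
finger_gap: 0.005
grasp_force: 0.0
```

Emit:
servo_tool --pt "0 0 20 0 0 0 0" --pt "0 0 30 0 0 0 0" --pt "0 0 30 0 0 0 0" --pt "0 0 25 0 0 0 0" --pt "0 0 15 0 0 0 0" --pt "0 0 10 0 0 0 0" --pt "0 0 6 0 0 0 0" --pt "3 0 6 0 0 0 0" --pt "3 0 6 0 0 0 0" --pt "0 0 0 0 0 0 0" --pt "0 0 0 0 0 0 0"

```text
clock: 3.1
ee_pos: [0.5106, 0.1295, 0.0761]
ee_rot: [3.141, 0.003, 2.923]
force: [-0.1, -0.0, 5.0]
finger_gap: -0.0
grasp_force: 2.1
```

Emit:
servo_tool --pt "3 0 6 0 0 0 0" --pt "2 0 6 0 0 0 0" --pt "2 0 6 0 0 0 0" --pt "2 0 6 0 0 0 0" --pt "1 0 6 0 0 0 0" --pt "1 0 6 0 0 0 0" --pt "0 0 4 0 0 0 0" --pt "0 0 2 0 0 0 0" --pt "0 0 0 0 0 0 0" --pt "0 0 0 0 0 0 0"

```text
clock: 4.1
ee_pos: [0.4988, 0.1323, 0.0334]
ee_rot: [3.14, -0.0, 2.923]
force: [-2.7, 3.5, 4.9]
finger_gap: 0.002
grasp_force: 3.0
```

Emit:
servo_tool --pt "0 0 2 0 0 0 0" --pt "0 0 2 0 0 0 0" --pt "0 0 1 0 0 0 0" --pt "0 0 1 0 0 0 0" --pt "0 0 0 0 0 0 0" --pt "0 0 0 0 0 0 0"

```text
clock: 4.7
ee_pos: [0.4985, 0.1324, 0.028]
ee_rot: [3.141, -0.001, 2.923]
force: [-6.2, 3.1, 11.2]
finger_gap: 0.006
grasp_force: 6.1
```

Emit:
servo_tool --pt "0 0 1 0 0 0 0" --pt "0 0 1 0 0 0 0" --pt "0 0 0 0 0 0 0" --pt "0 0 0 0 0 0 0" --pt "0 0 0 0 0 0 0" --pt "0 0 0 0 0 0 0"

```text
clock: 5.3
ee_pos: [0.4984, 0.1324, 0.0264]
ee_rot: [3.141, -0.001, 2.923]
force: [-7.8, 2.3, 15.2]
finger_gap: 0.002
grasp_force: 7.9
```

Run:
```python
from h import *
s=snapshot("scene");a=s["img"][170:300,170:340];cv2.imwrite("pics/s1.png",cv2.resize(a,None,fx=4,fy=4,interpolation=cv2.INTER_CUBIC)[...,::-1])
o=ctrl.get_obs();print(o["force"],o["ee_pos"])
```

```text
[-7.34598575  3.4571437  15.22835978] [0.49842178 0.1324232  0.02636056]
```

View pics/s1.png

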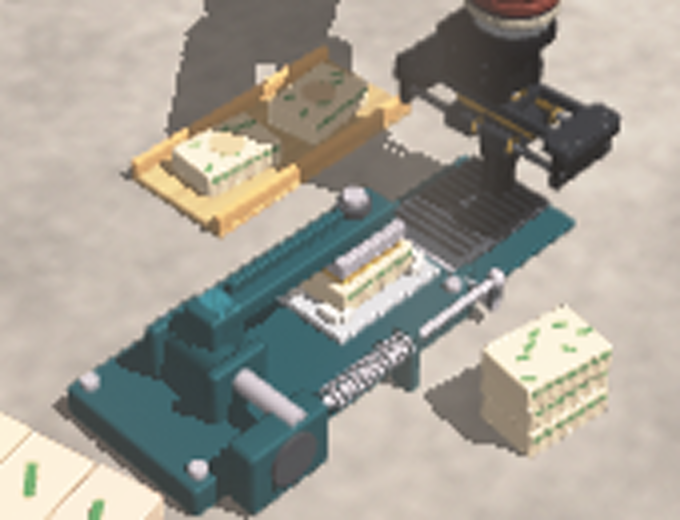

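The treadle lies level at crop (480,210) and the die closes on the bar at (370,275). The force is 15 N, so I'll press a little more to be sure it's on the stop.

Emit:
servo_tool --pt "0 0 1 0 0 0 0" --pt "0 0 0.5 0 0 0 0" --pt "0 0 0 0 0 0 0" --pt "0 0 0 0 0 0 0" --pt "0 0 0 0 0 0 0" --pt "0 0 0 0 0 0 0"

```text
clock: 5.95
ee_pos: [0.4984, 0.1324, 0.026]
ee_rot: [3.141, -0.001, 2.924]
force: [-13.3, 0.8, 26.4]
finger_gap: 0.008
grasp_force: 13.2
```

The force rose to 26 N with almost no travel, so the treadle is on the stop. I'll release it gently back along the arc.

Emit:
servo_tool --pt "0 0 -2 0 0 0 0" --pt "0 0 -4 0 0 0 0" --pt "0 0 -4 0 0 0 0" --pt "-1 0 -6 0 0 0 0" --pt "-1 0 -6 0 0 0 0" --pt "-2 0 -6 0 0 0 0" --pt "-2 0 -6 0 0 0 0" --pt "-2 0 -6 0 0 0 0" --pt "-3 0 -6 0 0 0 0" --pt "-3 0 -6 0 0 0 0" --pt "0 0 -6 0 0 0 0" --pt "0 0 -10 0 0 0 0" --pt "0 0 -20 0 0 0 0" --pt "0 0 -30 0 0 0 0" --pt "0 0 -30 0 0 0 0" --pt "0 0 -20 0 0 0 87" --pt "0 0 -10 0 0 0 87" --pt "0 0 0 0 0 0 87" --pt "0 0 0 0 0 0 87"

```text
clock: 7.85
ee_pos: [0.5114, 0.1285, 0.1999]
ee_rot: [-3.141, -0.002, 2.923]
force: [-0.5, 0.3, 0.4]
finger_gap: 0.283
grasp_force: 0.0
```

Run:
```python
from h import *
s=snapshot("scene");a=s["img"][150:300,170:340];cv2.imwrite("pics/s2.png",cv2.resize(a,None,fx=3.5,fy=3.5,interpolation=cv2.INTER_CUBIC)[...,::-1])
s=snapshot("top");W=cloud(s);im=s["img"].astype(int);cv2.imwrite("pics/t2.png",s["img"][...,::-1])
np.savez("top2.npz",W=W,img=s["img"])
roi=np.zeros(W.shape[:2],bool);roi[140:185,212:255]=1
m=roi&(W[...,2]>.055)&(W[...,2]<.072)&(im[...,0]>120);P=W[m]
print(m.sum(),cv2.minAreaRect((P[:,:2]*1000).astype(np.float32)),np.median(P[:,2]),P.mean(0))
W2=np.load("top0.npz")["W"];print(ctrl.get_obs()["ee_pos"])
```

```text
396 ((675.6597900390625, 90.27130126953125), (56.29653549194336, 84.64212036132812), 78.2610092163086) 0.06286730902913357 [0.67601012 0.08980317 0.06284261]
[0.5110924  0.12844988 0.19920995]
```

View pics/s2.png

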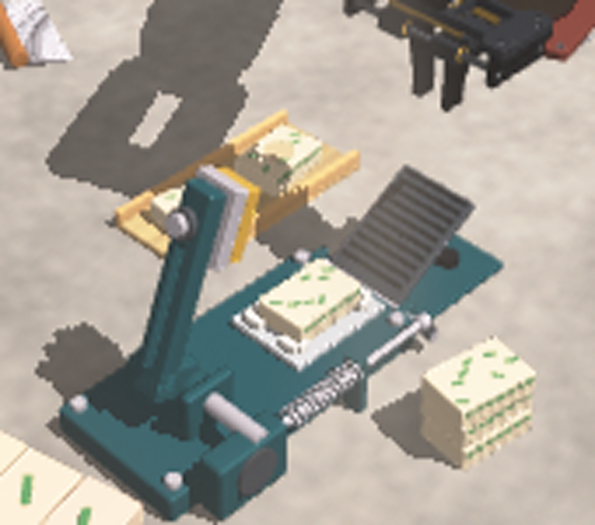

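The treadle is up, the head is open and the bar still lies in its nest at about (310,298). Next I'll go over the bar and descend part way.

Emit:
servo_tool --pt "-15 0 0 0 0 0 87" --pt "-25 0 0 0 0 0 87" --pt "-30 0 0 0 0 0 87" --pt "-30 0 0 0 0 0 87" --pt "-30 -1 0 0 0 0 87" --pt "-25 -1 0 0 0 0 87" --pt "-14 0 0 0 0 0 87" --pt "0 0 20 0 0 0 87" --pt "0 0 30 0 0 0 87" --pt "0 0 30 0 0 0 87" --pt "0 0 25 0 0 0 87" --pt "0 0 10 0 0 0 87" --pt "0 0 0 0 0 0 87" --pt "0 0 0 0 0 0 87"

```text
clock: 9.35
ee_pos: [0.6772, 0.0901, 0.0866]
ee_rot: [3.141, 0.001, 2.923]
force: [0.1, 0.2, 0.6]
finger_gap: 0.998
grasp_force: 0.0
```

Run:
```python
from h import *
s=snapshot("scene");a=s["img"][150:300,170:340];cv2.imwrite("pics/s3.png",cv2.resize(a,None,fx=3.5,fy=3.5,interpolation=cv2.INTER_CUBIC)[...,::-1])
```

```text
(no output)
```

View pics/s3.png

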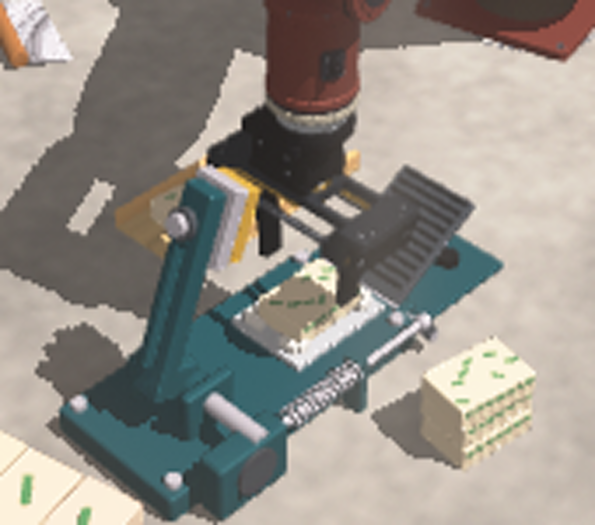

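The fingers straddle the bar at crop (300,290), clear of the head and treadle. I'll lower and close on it.

Emit:
servo_tool --pt "0 0 12 0 0 0 87" --pt "0 0 14 0 0 0 87" --pt "0 0 10 0 0 0 87" --pt "0 0 5 0 0 0 87" --pt "0 0 2 0 0 0 87" --pt "0 0 0 0 0 0 87" --pt "0 0 0 0 0 0 87"

```text
clock: 10.1
ee_pos: [0.6772, 0.0901, 0.0435]
ee_rot: [3.141, 0.001, 2.923]
force: [-0.3, -0.1, -1.1]
finger_gap: 1.005
grasp_force: 0.0
```

Emit:
servo_tool --pt "0 0 0 0 0 0 70" --pt "0 0 0 0 0 0 62" --pt "0 0 0 0 0 0 58" --pt "0 0 0 0 0 0 56" --pt "0 0 0 0 0 0 54" --pt "0 0 0 0 0 0 50" --pt "0 0 0 0 0 0 45" --pt "0 0 0 0 0 0 40" --pt "0 0 0 0 0 0 40" --pt "0 0 0 0 0 0 40"

```text
clock: 11.1
ee_pos: [0.6768, 0.09, 0.0431]
ee_rot: [-3.141, 0.0, 2.923]
force: [-0.3, -1.0, 0.9]
finger_gap: 0.631
grasp_force: 30.0
```

The bar is gripped at 55 mm opening with 30 N. Lifting straight up, first a little.

Emit:
servo_tool --pt "0 0 -2 0 0 0 40" --pt "0 0 -4 0 0 0 40" --pt "0 0 -8 0 0 0 40" --pt "0 0 -10 0 0 0 40" --pt "0 0 -12 0 0 0 40" --pt "0 0 -12 0 0 0 40" --pt "0 0 -12 0 0 0 40" --pt "0 0 -12 0 0 0 40" --pt "0 0 -12 0 0 0 40" --pt "0 0 -12 0 0 0 40" --pt "0 0 -12 0 0 0 40" --pt "0 0 -12 0 0 0 40" --pt "0 0 -10 0 0 0 40" --pt "0 0 -6 0 0 0 40" --pt "0 0 -3 0 0 0 40" --pt "0 0 0 0 0 0 40" --pt "0 0 0 0 0 0 40" --pt "0 0 0 0 0 0 40" --pt "0 0 0 0 0 0 40"

```text
clock: 13.0
ee_pos: [0.6765, 0.09, 0.1813]
ee_rot: [-3.141, -0.001, 2.923]
force: [-0.1, -0.6, -1.0]
finger_gap: 0.631
grasp_force: 30.0
```

Run:
```python
from h import *
s=snapshot("scene");a=s["img"][130:280,170:340];cv2.imwrite("pics/s4.png",cv2.resize(a,None,fx=3.5,fy=3.5,interpolation=cv2.INTER_CUBIC)[...,::-1])
W=cloud(s);im=s["img"].astype(int);m=(im[...,0]>120)&(W[...,2]>.12)&(W[...,2]<.22)&(np.hypot(W[...,0]-.677,W[...,1]-.09)<.07)
P=W[m];print(m.sum(),np.percentile(P,[2,50,98],axis=0),ctrl.get_obs())
```

```text
276 [[0.65546142 0.06117016 0.17593747]
 [0.70221339 0.08980583 0.19909004]
 [0.71855574 0.12520901 0.20426341]] {'clock': 13.05, 'qpos': array([ 1.69436340e-02,  3.84717718e-01,  1.40184416e+00, -1.33387435e-06,
        1.35585256e+00, -1.33574579e+00]), 'qd': array([ 0.00047691, -0.00360269, -0.00236571,  0.00011164, -0.00155017,
       -0.00050156]), 'joint_efforts': array([ 1.22407862e-03, -5.75074196e+01, -3.89476597e+01, -1.68042193e-02,
        9.43649956e-02, -1.16774208e-04]), 'ee_pos': array([0.67654361, 0.09007504, 0.18150699]), 'ee_rot': array([-3.14140000e+00, -7.98889320e-04,  2.92348596e+00]), 'force': array([-0.3271034 ,  0.50559211, -0.85592853]), 'ft_torque': array([0.05655964, 0.02256059, 0.07315493]), 'grasp_force': 29.98588353395462, 'finger_gap': 0.6266235972299999}
```

View pics/s4.png

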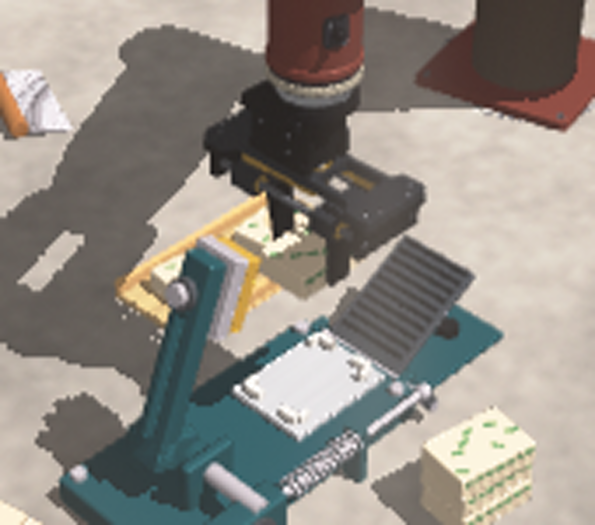

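The bar is held between the fingers at (300,265) and the nest is empty. I'll draw back from the head a little, then check that the bar is level.

Emit:
servo_tool --pt "2 0 -1 0 0 0 40" --pt "4 0 -2 0 0 0 40" --pt "6 0 -2 0 0 0 40" --pt "6 0 -2 0 0 0 40" --pt "6 0 -2 0 0 0 40" --pt "4 0 -2 0 0 0 40" --pt "2 0 -1 0 0 0 40" --pt "0 0 0 0 0 0 40" --pt "0 0 0 0 0 0 40" --pt "0 0 0 0 0 0 40" --pt "0 0 0 0 0 0 40"

```text
clock: 14.15
ee_pos: [0.6476, 0.0964, 0.1938]
ee_rot: [-3.142, -0.0, 2.923]
force: [0.6, -0.1, -0.6]
finger_gap: 0.63
grasp_force: 30.0
```

Run:
```python
from h import *
e=ctrl.get_obs()["ee_pos"]
for n in("scene","top"):
    s=snapshot(n);W=cloud(s);im=s["img"].astype(int)
    D=W[...,:2]-e[:2];x=D@[.976,-.2164];y=D@[.2164,.976]
    m=(im[...,0]>110)&(abs(x)<.05)&(abs(y)<.035)&(abs(W[...,2]-e[2]-.02)<.02)
    X=x[m];Z=W[...,2][m]
    print(n,m.sum(),"z pct",np.percentile(Z,[2,50,98]))
    # top-face points: highest per x bin
    for a in np.arange(-.045,.046,.015):
        k=(X>=a)&(X<a+.015)
        if k.sum()>4:print(round(a,3),k.sum(),np.round(np.percentile(Z[k],[5,50,90])*1000,1))
print(e)
```

```text
scene 270 z pct [0.1952552  0.21218822 0.21640624]
-0.03 12 [195.8 210.5 213.2]
-0.015 34 [210.9 213.1 215.1]
0.0 57 [201.2 212.7 215.2]
0.015 66 [196.1 212.8 215.5]
0.03 100 [195.9 208.3 214.9]
top 149 z pct [0.20108327 0.21310108 0.21759061]
-0.045 103 [204.5 213.1 215.9]
-0.03 46 [210.3 213.1 215.6]
[0.64755268 0.0964342  0.19382387]
```

The top face stays at 213 mm along the whole bar, so it is level, with its underside at about 188 mm. It is still and held at 30 N, so I'm handing in.

```bash
python3 -c "
from rig import ctrl
print(ctrl.hand_in())"
```

```text
the job is handed in; nothing more can be done
None
```

I stamped the bar, let the treadle come fully up and handed the job in with the bar held level in the gripper, its underside about 188 mm above the bench; no verdict came back from the hand-in.

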